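# Fetch the bottom carton from the sloping rack and put the others back

### The arm

A 7-joint arm with a two-finger parallel gripper is mounted at the origin on a cart in front of the work surface, level with it; the furniture and walls round the work are solid. World frame = base frame: x ahead of the robot, y to its left, z up, the work surface at z = 0. Lengths are in mm, angles in rad, forces in N, time in s.
With the tool pointing down it reaches from about 425 to 975 mm from the base axis. Payload 16.7 kg.
Tool frame: the origin (TCP) lies on the centre line of the jaws, within the pads' length; the fingertips stand ctrl.tips_ahead ahead of it and the grasp point (between the pads) lies 8 mm behind it (ctrl.tips_ahead is the distance from the TCP to the fingertips, in mm); z points along the fingers, y is the line along which they close (so a half turn about z gives the same grasp; the last joint's range is limited). The gripper opens to 85 mm and grips with 20 to 120 N. Pads are 22 mm wide; open, the fingers measure 114 mm over their backs; the gripper's body (76 mm by 85 mm) begins 54 mm behind the grasp point. The pads swing forward as they close: fully open they stand 13 mm farther back than shut.
Start: joints at [-0.149, 0.426, 0.074, 1.606, -0.034, 1.111, -0.067], TCP at [674.964, -0.019, 242.302] pointing down, gripper open.
Joint ranges: [-2.85, 2.85], [-0.5, 2.14], [-1.23, 1.37], [0.21, 2.46], [-1.02, 4.16], [0.16, 2.05], [-2.73, 2.73]. Speed limits (rad/s): [1.89, 1.89, 2.39, 2.39, 3.01, 3.01, 3.01].

### API

Orientations are given as a unit quaternion [x, y, z, w].
In Python, from cell import ctrl gives the robot as it stands. The module is installed in compiled form; this text tells all that it offers. Calls block until the motion is done:
- ctrl.move_to(position, orientation): joint-space move of the TCP to a pose.
- ctrl.move_straight(position, velocity=150, orientation=None, max_force=None): straight line of the TCP; orientation=None keeps the orientation; velocity is the mean speed in mm/s. With max_force (N) it stops when the force on the tool has changed by that much, and returns True; else False.
- ctrl.goto_joints(angles): joint-space move.
- ctrl.set_gripper(opening, f_grip=None): finger opening in mm; f_grip is the grip in N (None keeps the last); returns when the fingers have stopped.
- ctrl.hold(seconds).
- ctrl.inverse_kinematics(position, orientation): joint angles nearest the present ones, or None.
- ctrl.state(): the state.
- ctrl.capture(name): name is "scene" or "side" or "wrist"; returns a dict with "pixels" (384x512x3 uint8, red, green, blue), "depth" (384x512 float32, mm along the optical axis (not along the pixel's ray), 0 where there is no reading), "fov_y" (degrees; the focal length in pixels is half the picture's height over the tangent of half this angle, whatever the lens; pixels are square), "cx", "cy" (the principal point, pixels), "R" (3x3) and "t" (3): a world point X has camera coordinates R X + t. Camera axes: x right, y down, z forward; pixel columns grow to the right and rows downward; lengths in mm; the calibration is good to about 2 mm. A picture is of the moment at which its call begins.
A pose or a line that the arm cannot do raises ctrl.IKError and nothing moves.
- ctrl.finish_job(): hands the job in; it is judged then, once.
Trained networks look in a picture, given as the dict that the camera call returned (one of the last four; its "shot" number tells which), for a name from the list of things; names that differ only in an ending like _2 or _b are one class to them, and where a whole thing is asked for, a point or a joint stands for the part that bears it (a point fixed in the world has none). Each returns a list of dicts, best first, with "score" (0 to 1); they miss things now and then, are a little off and sometimes report something else, mostly with a low value. They report only what shows in the picture. A call takes as long as a camera call. They do not tell look-alikes from the thing itself.
- ctrl.regions_of(target, picture): "region" (384x512 bool, what is visible of it) and "bbox" ([centre column, centre row, width, height] in pixels, round what is visible of it).
- ctrl.tip_of(target, picture): "position" ([row, column] in pixels: a listed point, or the origin of a listed thing).
The state is a dict: "t": time; "q": joint angles; "qd": joint speeds; "effort": joint torques, N m; "tcp_pos": TCP position; "tcp_rot": TCP orientation; "force": force on the tool from outside, world axes, zero at the start; "moment": the same for the moment, N m; "gripper_width": finger opening in mm; "finger_force": force on a finger pad.
Only numpy, scipy, OpenCV 4.12 (cv2) and the standard library are available. Lean on these libraries where they do the work, as an engineer would, in place of code of your own. Each camera call takes 0.05 s, during which the arm holds its last target. There are 200 camera calls.

### The job

The longest carton, at the bottom of the stack on the sloping rack, is wanted: first lift the two shorter cartons off and park both flat on the wooden side board, then put the longest one lengthwise and centred on the raised metal plate. Then stack the other two back on the rack, the middle-sized one flat on the sloping deck and the shortest on top of it, each in line with the rack, in the middle of its width and with its low end up against the backstop. Keep every carton lid up, do not shift or tip the two vials, and let go of everything.

Things in the scene. Friction and masses are not known exactly. Their poses are not given: they have to be found in the camera images.
- carton_long: Longest closed brown cardboard sample carton, 125 x 62 x 32 mm, straight sides, 0.1 to 0.2 kg; lowest of the three on the rack at the start. Origin: centre of its underside; x along its length (on the rack pointing up the slope), z out through its lid.
- carton_mid: Middle-sized closed brown cardboard sample carton, 100 x 56 x 32 mm, straight sides, 0.1 to 0.2 kg; second on the rack at the start. Origin: centre of its underside; x along its length (on the rack pointing up the slope), z out through its lid.
- carton_short: Shortest closed brown cardboard sample carton, 75 x 50 x 32 mm, straight sides, 0.1 to 0.2 kg; top of the stack on the rack at the start. Origin: centre of its underside; x along its length (on the rack pointing up the slope), z out through its lid.
- rack: Fixed grey sloping rack, base 165 x 90 mm, 100 mm high. Origin: underside, middle of the base; x runs level from the low end to the high end, z up. Its flat deck, 136 mm long and 76 mm wide, climbs towards +x at 0.26 rad (15 degrees). At the low (-x) end the backstop stands square to the deck: two uprights 10 mm wide, 32 mm apart, tied by a bar, rising 80 mm above the deck.
- rack_seat (a point): Point on the rack's deck surface, mid-width, at the foot of the backstop's uphill face. x runs up the slope along the deck, y across it, z square out of the deck. A carton against the backstop has its origin half its length up x from here (the cartons start with 1 mm of play); the first lies at z = 0, the next 32 mm higher.
- side_board: Fixed flat light wooden board, 210 x 100 x 6 mm (x, y, z), on the worktop: the side area. Origin: centre of its underside; x along its length. The two shorter cartons fit end to end along it.
- plate: Fixed raised plate, bright metal top on a black base, 160 x 96 mm, top 16 mm above the worktop. Origin: centre of its underside; x along its length.
- vial_white: Loose upright sample vial with white cap, 30 mm across, 64 mm tall, a bystander on its own (not one of the three vials together at the back left). Origin: centre of its underside.
- vial_black: Loose upright sample vial with black cap, 30 mm across, 64 mm tall, a bystander on its own (not one of the three vials together at the back left). Origin: centre of its underside.
Mind the look-alikes: they are no part of the job. Of the things shaped like the plate, the metal one is meant. Leave any green look-alike of the carton_short alone.

How it is judged:
By the outcome, as a careful person would: the job done as asked, in the order asked, and still so for the second after the job is handed in, with the robot touching nothing.
It also fails if it takes over 144 s, if anything falls off the work surface, if the arm or the gripper's body presses on something with over 40 N, if the wrist force passes 120 N, or if a joint passes its speed limit or range.

## Working session

There is one attempt and no reset: what is moved stays moved. The work goes in short steps, each a Python script; the robot and the scene stay as the last script left them, time stands still between calls to the robot, and variables do not carry over. Pictures are saved under pics/ and viewed, at most 14 in all, crops included, and the job is handed in when it is done.

```bash
mkdir -p pics; cat > h.py <<'E'
import numpy as np, cv2
from cell import ctrl
def cloud(p):
    d=p["depth"]; h,w=d.shape; f=h/2/np.tan(np.radians(p["fov_y"])/2)
    v,u=np.mgrid[:h,:w]
    c=np.stack([(u-p["cx"])*d/f,(v-p["cy"])*d/f,d],-1)
    W=(c-np.array(p["t"]))@np.array(p["R"])
    W[d<=0]=np.nan
    return W
def save(p,n): cv2.imwrite(f"pics/{n}.png",p["pixels"][:,:,::-1])
E
python3 - <<'E'
from h import *
for c in ["scene","side"]:
    p=ctrl.capture(c); save(p,c+"0"); W=cloud(p); np.save(c+"0.npy",W)
    R=np.array(p["R"]); print(c,p["fov_y"],(-R.T@np.array(p["t"])).round(),R[2].round(2))
    for n in ["carton_long","carton_mid","carton_short","rack","side_board","plate","vial_white","vial_black"]:
        for r in ctrl.regions_of(n,p)[:4]:
            q=W[r["region"]]; q=q[~np.isnan(q[:,0])]
            if len(q): print(n,round(r["score"],2),[int(x) for x in r["bbox"]],np.median(q,0).round(),np.percentile(q,2,axis=0).round(),np.percentile(q,98,axis=0).round())
print(ctrl.state()["tcp_rot"],ctrl.tips_ahead)
E
```

```text
scene 47.43232572687414 [  8. 922. 960.] [ 0.39 -0.71 -0.58]
carton_long 0.86 [226, 246, 38, 36] [579. 123.  58.] [516.  92.  30.] [633. 135.  84.]
carton_long 0.55 [228, 241, 32, 35] [569. 121.  84.] [510.  76.  59.] [602. 132. 109.]
carton_mid 0.77 [226, 241, 26, 36] [571. 121.  86.] [513.  57.  55.] [623. 133. 131.]
carton_short 0.87 [235, 238, 28, 28] [531. 117. 119.] [497.  84.  92.] [568. 135. 133.]
carton_short 0.68 [145, 260, 24, 29] [757. 250.  30.] [729. 212.   1.] [804. 280.  35.]
rack 0.94 [224, 258, 53, 38] [558. 122.   8.] [496.  73.  -0.] [666. 146.  92.]
side_board 0.81 [188, 335, 88, 55] [492. 376.   5.] [394. 319.   1.] [595. 430.   9.]
plate 0.81 [348, 167, 42, 23] [ 441. -608.   15.] [ 366. -663.    5.] [ 517. -563.   20.]
plate 0.62 [306, 186, 40, 23] [ 524. -388.   15.] [ 451. -442.    2.] [ 603. -343.   19.]
vial_white 0.46 [221, 292, 6, 22] [489. 247.  43.] [481. 233.   7.] [502. 254.  66.]
vial_black 0.68 [259, 196, 7, 13] [ 627. -201.   37.] [ 620. -214.   10.] [ 640. -194.   65.]
side 48.15043374302128 [1117.  675. 1376.] [-0.32 -0.5  -0.8 ]
carton_long 0.8
[... 231 characters left out ...]
76. 132. 139.]
carton_short 0.56 [277, 303, 22, 18] [775. 243.  35.] [737. 211.   8.] [812. 276.  41.]
rack 0.95 [297, 248, 49, 27] [635. 115.  11.] [520.  39.   1.] [670. 146.  62.]
side_board 0.61 [227, 158, 24, 25] [ 558. -401.   20.] [ 498. -445.   13.] [ 608. -354.   27.]
side_board 0.56 [364, 295, 56, 62] [504. 373.   9.] [399. 317.   2.] [601. 428.  15.]
plate 0.72 [227, 159, 20, 26] [ 557. -401.   20.] [ 500. -455.    3.] [ 607. -353.   27.]
plate 0.62 [221, 120, 30, 22] [ 469. -627.   20.] [ 384. -667.   12.] [ 520. -579.   27.]
vial_white 0.63 [363, 294, 57, 61] [502. 373.   9.] [398. 315.   2.] [599. 427.  15.]
[ 7.07126614e-01  7.07086947e-01 -8.50425060e-06 -3.05125190e-05] 11.0
```

```bash
python3 - <<'E'
import cv2
a=cv2.imread("pics/scene0.png")[120:380,100:400]; cv2.imwrite("pics/s0c.png",cv2.resize(a,None,fx=2.3,fy=2.3,interpolation=2))
a=cv2.imread("pics/side0.png")[80:345,180:430]; cv2.imwrite("pics/d0c.png",cv2.resize(a,None,fx=2.2,fy=2.2,interpolation=2))
E
```

```text
(no output)
```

View pics/s0c.png

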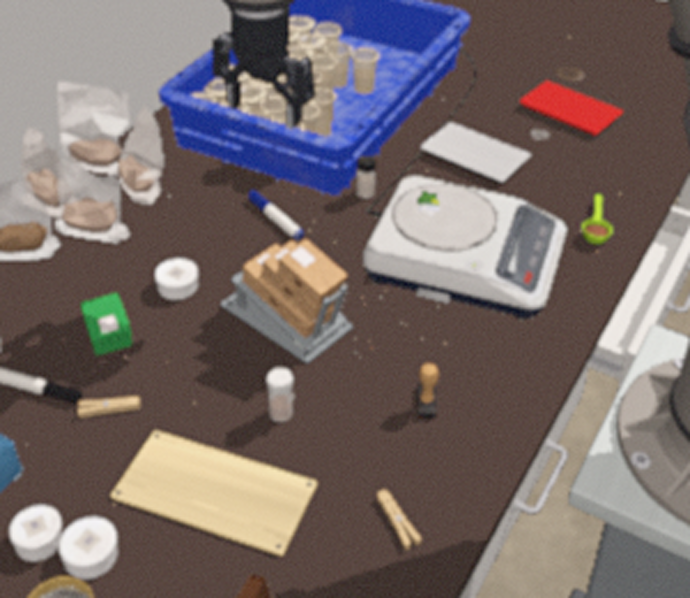

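View pics/d0c.png

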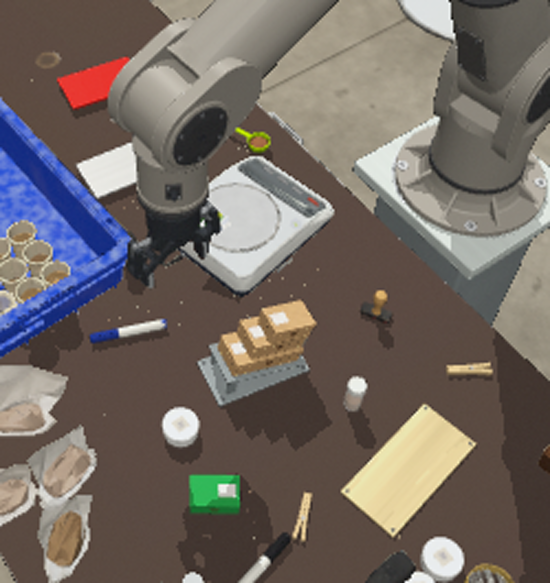

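The rack with its stack is at scene crop (295,300), the side board at (215,490) and the metal plate at (475,150). The red plate at (570,108) and the green box at (105,322) are decoys. The white vial is at (280,395) and the black one at (365,178). Next I'll look from close by.

```bash
cat >> h.py <<'E'
from scipy.spatial.transform import Rotation as Rn
def down(yaw,pitch=0.0):
    """tool z = -(deck normal), tool x along deck x; yaw=deck heading, pitch=climb angle"""
    M=Rn.from_euler("z",yaw)*Rn.from_euler("y",-pitch)*Rn.from_euler("x",np.pi)
    return M.as_quat()
def look(n,names,tag):
    p=ctrl.capture(n); save(p,tag); W=cloud(p); np.save(tag+".npy",W); out={}
    for m in names:
        out[m]=ctrl.regions_of(m,p)
        for r in out[m][:3]:
            q=W[r["region"]]; q=q[~np.isnan(q[:,0])]
            if len(q): print(m,round(r["score"],2),[int(x) for x in r["bbox"]],np.median(q,0).round(),np.percentile(q,2,axis=0).round(),np.percentile(q,98,axis=0).round())
    return p,W,out
E
python3 - <<'E'
from h import *
s=ctrl.state(); R=Rn.from_quat(s["tcp_rot"])
p=ctrl.capture("wrist"); Rc=np.array(p["R"]); c=-Rc.T@np.array(p["t"])
print("cam in tool", R.inv().apply(c-s["tcp_pos"]).round(), R.inv().apply(Rc[2]).round(2))
import pickle
ctrl.move_to([560,120,330],down(0.0)); s=ctrl.state(); print(s["q"],s["t"])
p,W,o=look("wrist",["carton_long","carton_mid","carton_short","rack","vial_white"],"w1")
pickle.dump({m:[r["region"] for r in v[:2]] for m,v in o.items()},open("w1.pkl","wb"))
ctrl.move_to([480,360,330],down(0.0)); s=ctrl.state(); print(s["q"],s["t"])
p,W,o=look("wrist",["side_board","vial_white"],"w2")
pickle.dump({m:[r["region"] for r in v[:2]] for m,v in o.items()},open("w2.pkl","wb"))
cv2.imwrite("pics/w12.png",np.hstack([cv2.resize(cv2.imread(f"pics/w{i}.png"),(400,300)) for i in (1,2)]))
E
```

```text
cam in tool [  82.   -0. -133.] [-0.32  0.    0.95]
[-0.58587839  0.19102101  0.30794586  1.74509295 -0.0613121   1.2148933
 -1.8319205 ] 2.5667
carton_long 0.9 [281, 129, 72, 101] [618.  93.  82.] [531.  57.  56.] [638. 131.  87.]
carton_mid 0.97 [286, 132, 59, 47] [590.  88. 106.] [562.  60.  72.] [607. 117. 111.]
carton_short 0.84 [270, 177, 61, 75] [542. 104. 126.] [498.  77. 108.] [575. 131. 135.]
rack 0.9 [277, 111, 86, 129] [642. 108.   9.] [522.  41.   5.] [668. 145.  58.]
rack 0.19 [281, 128, 70, 100] [618.  92.  82.] [535.  57.  57.] [639. 130.  87.]
vial_white 0.65 [164, 192, 33, 35] [501. 233.  64.] [483. 223.   4.] [510. 250.  67.]
[-0.8846106   0.23702345  0.16601784  1.67966583 -0.0404369   1.22836604
 -2.28218996] 3.8583
vial_white 0.57 [355, 130, 36, 31] [498. 242.  65.] [482. 225.   1.] [510. 252.  67.]
```

View pics/w12.png

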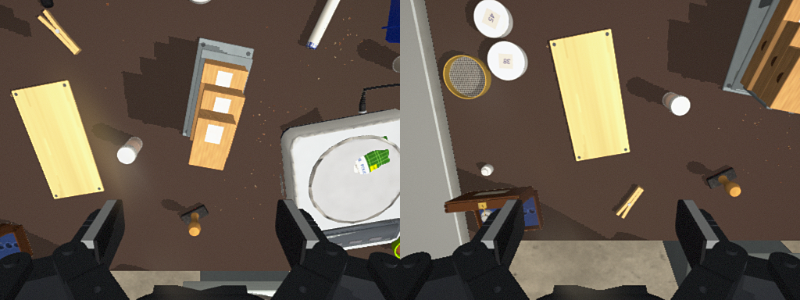

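The left picture shows the stack at about (213,115), with the white vial left of it at (130,150). The right one shows the whole board at (590,95), with its left end clear of everything.

```bash
cat >> h.py <<'E'
def rect(P):
    P=P[~np.isnan(P[:,0])][:,:2].astype(np.float32)
    (c,s,a)=cv2.minAreaRect(P); b=cv2.boxPoints((c,s,a))
    e=[b[1]-b[0],b[2]-b[1]]; L=max(e,key=lambda v:np.hypot(*v)); y=np.arctan2(L[1],L[0])
    y=(y+np.pi/2)%np.pi-np.pi/2
    return np.array(c),sorted(s),y
E
python3 - <<'E'
from h import *
import pickle
W=np.load("w2.npy"); im=cv2.imread("pics/w2.png"); hsv=cv2.cvtColor(im,cv2.COLOR_BGR2HSV)
m=((hsv[...,0]>15)&(hsv[...,0]<35)&(hsv[...,1]>60)&(hsv[...,2]>150)&(W[...,2]<20)&(W[...,0]>380)&(W[...,0]<620)&(W[...,1]>290)).astype(np.uint8)
m=cv2.morphologyEx(m,cv2.MORPH_OPEN,np.ones((5,5)))
n,l,st,ce=cv2.connectedComponentsWithStats(m); k=1+np.argmax(st[1:,4]); P=W[l==k]
print("board",rect(P),np.nanmedian(P[:,2]))
for f,col in (("w1",None),):
    W=np.load(f+".npy"); o=pickle.load(open(f+".pkl","rb"))
    for c in ("carton_short","carton_mid","carton_long"):
        P=W[cv2.erode(o[c][0].astype(np.uint8),np.ones((3,3)))>0]; P=P[~np.isnan(P[:,0])]
        # top plane: ransac
        rng=np.random.default_rng(0); best=None
        for _ in range(300):
            a=P[rng.choice(len(P),3,False)]; nn=np.cross(a[1]-a[0],a[2]-a[0]); 
            if np.linalg.norm(nn)<1: continue
            nn/=np.linalg.norm(nn); nn*=np.sign(nn[2]); 
            if nn[2]<0.9: continue
            i=abs((P-a[0])@nn)<1.5
            if best is None or i.sum()>best.sum(): best=i
        Q=P[best]; c0=Q.mean(0); nn=np.linalg.svd(Q-c0)[2][2]; nn*=np.sign(nn[2])
        # in-plane rect
        print(c,len(Q),"n",nn.round(3),"tilt",np.arccos(nn[2]).round(3),"uphill yaw",np.arctan2(-nn[1],-nn[0]).round(3),"c",c0.round(1))
        yaw=np.arctan2(-nn[1],-nn[0])
        ex=np.array([np.cos(yaw)*nn[2],np.sin(yaw)*nn[2],np.hypot(nn[0],nn[1])]); ey=np.cross(nn,ex)
        U=np.stack([(Q-c0)@ex,(Q-c0)@ey],1).astype(np.float32)
        (cc,s,a)=cv2.minAreaRect(U); print("  rect",np.round(s,1),round(a,1),"centre",(c0+cc[0]*ex+cc[1]*ey).round(1))
E
```

```text
board (array([495.17605591, 370.53985596]), [100.54182434082031, 211.7620391845703], np.float32(0.17850411)) 6.949024296984051
carton_short 2650 n [-0.255  0.049  0.966] tilt 0.262 uphill yaw -0.191 c [535.4 104.6 126.6]
  rect [73.9 48.2] 0.4 centre [532.9 105.  126. ]
carton_mid 1230 n [-0.242  0.042  0.969] tilt 0.248 uphill yaw -0.171 c [585.9  88.8 107.5]
  rect [55.5 37.1] 88.6 centre [581.3  90.7 106.3]
carton_long 1396 n [-0.255  0.047  0.966] tilt 0.262 uphill yaw -0.183 c [612.2  92.   81.1]
  rect [ 60.  121.5] 89.8 centre [573.3  94.8  70.7]
```

```bash
cat >> h.py <<'E'
RY,RP=-0.186,0.262
QR=down(RY,RP); Mr=Rn.from_euler("z",RY)*Rn.from_euler("y",-RP); EX,EY,EN=Mr.as_matrix().T
SEAT=np.array([521.,106.7,23.3])
BC=np.array([495.2,370.5]); BY=0.1785; QB=down(BY)
H=32; LEN=dict(short=75,mid=100,long=125); OFF=17   # OFF: TCP below lid
BU=dict(short=-60,mid=45)
def bpos(n,z): return np.array([BC[0]+BU[n]*np.cos(BY),BC[1]+BU[n]*np.sin(BY),z])
def say(m):
    s=ctrl.state(); print(m,"t",round(s["t"],1),"tcp",np.round(s["tcp_pos"],1),"w",round(s["gripper_width"],1),"F",np.round(s["force"],1),"ff",np.round(s["finger_force"],1))
def pick_rack(lid):
    g=lid-OFF*EN
    ctrl.move_to(g+90*EN,QR); ctrl.set_gripper(85,40)
    hit=ctrl.move_straight(g,110,max_force=15); say(f"at grasp hit={hit}")
    ctrl.set_gripper(20,40); say("gripped")
    ctrl.move_straight(g+85*EN+4*EX,110); say("lifted")
def put_board(n):
    z=6+H-OFF
    ctrl.move_to(bpos(n,z+90),QB); ctrl.move_straight(bpos(n,z+12),150); 
    hit=ctrl.move_straight(bpos(n,z-4),25,max_force=5); say(f"down hit={hit}")
    ctrl.set_gripper(85); ctrl.move_straight(bpos(n,z+90),200); say("released")
E
python3 - <<'E'
from h import *
pick_rack(np.array([533,104.8,126.]))
put_board("short")
E
```

```text
at grasp hit=False t 6.3 tcp [537.5 104.1 110.1] w 85.6 F [-0.6 -0.7 -0.6] ff 0.0
gripped t 6.7 tcp [537.4 104.2 110.2] w 49.3 F [-4.7 -1.   9.4] ff 39.8
lifted t 7.7 tcp [519.2 107.3 192.2] w 49.4 F [ 0.  0. -1.] ff 41.6
down hit=True t 9.9 tcp [436.4 360.1  22.1] w 49.3 F [0.  0.3 2.7] ff 42.8
released t 10.9 tcp [436.1 359.9 111.4] w 85.1 F [ 0.4  0.3 -1. ] ff 0.0
```

```bash
sed -i 's/OFF=17 /OFF=15 /' h.py; python3 - <<'E'
from h import *
lid=SEAT+51*EX+64*EN
ctrl.move_to(lid+110*EN-40*EX,QR)
p,W,o=look("wrist",["carton_mid","carton_long"],"w3")
for c in o:
    P=W[o[c][0]["region"]]; P=P[~np.isnan(P[:,0])]; Q=np.stack([(P-SEAT)@e for e in (EX,EY,EN)],1); Q=Q[abs(Q[:,2]-np.median(Q[:,2]))<4]
    r=cv2.minAreaRect(Q[:,:2].astype(np.float32)); print(c,np.round(r[0],1),np.round(r[1],1),round(r[2],1),"n",np.median(Q[:,2]).round(1))
E
```

```text
carton_mid 0.91 [266, 133, 84, 135] [556.  96.  99.] [506.  66.  86.] [598. 126. 110.]
carton_mid 0.39 [39, 234, 77, 189] [502. 339.   7.] [420. 312.   4.] [596. 372.   8.]
carton_long 0.91 [260, 110, 84, 154] [618.  89.  83.] [542.  57.  60.] [633. 131.  87.]
carton_mid [49.6 -4.7] [56.1 99.7] 89.9 n 64.0
carton_long [64.1 -2.3] [ 61.9 121.2] 89.8 n 31.9
```

View pics/w3.png

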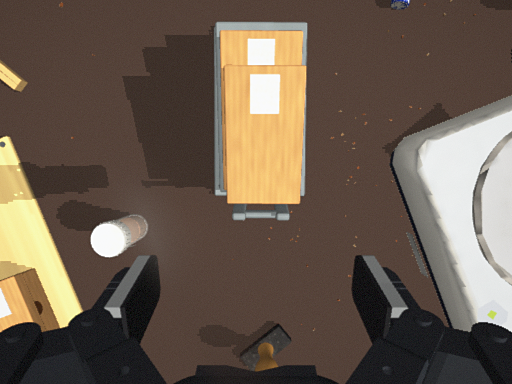

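The picture shows the mid carton (264,135) on the long one, with the backstop uprights at (239,215) and (283,215). The white vial at (110,238) is upright. The mid carton sits about 4.7 mm off my rack line, so I'll pick it there.

```bash
python3 - <<'E'
from h import *
pick_rack(SEAT+50*EX-4.7*EY+64*EN)
put_board("mid")
# look for plate on the way back
lid=SEAT+63.5*EX-2.3*EY+32*EN
ctrl.move_to([520,-388+40,330],down(-0.2))
p,W,o=look("wrist",["plate","vial_black"],"w4"); import pickle; pickle.dump(o,open("w4.pkl","wb")); say("x")
for r in o["plate"][:2]:
    P=W[r["region"]]; P=P[(abs(P[:,2]-16)<4)]; print(rect(P),np.median(P[:,2]), np.median(p["pixels"][r["region"]],0))
E
```

```text
at grasp hit=False t 13.6 tcp [555.3  95.6  84.1] w 84.7 F [-0.4  0.6 -0.3] ff 0.0
gripped t 14.0 tcp [555.3  95.8  84.3] w 55.4 F [-5.4  0.7  9.4] ff 40.3
lifted t 14.9 tcp [537.   98.8 166.2] w 55.1 F [ 0.5  0.7 -1.8] ff 42.5
down hit=True t 17.2 tcp [539.6 378.7  24.4] w 55.0 F [1.  0.8 3.1] ff 43.4
released t 18.2 tcp [539.5 378.6 113.6] w 85.0 F [ 0.1 -0.2  0. ] ff 0.0
plate 0.89 [465, 155, 93, 119] [ 448. -618.   17.] [ 366. -669.   15.] [ 519. -567.   19.]
plate 0.69 [289, 124, 82, 124] [ 534. -396.   17.] [ 452. -444.   15.] [ 605. -348.   19.]
vial_black 0.67 [125, 71, 45, 28] [ 633. -218.   65.] [ 621. -226.    8.] [ 646. -200.   67.]
x t 21.0 tcp [ 520.3 -347.5  329.8] w 85.1 F [-0.5 -0.3  0.3] ff 0.0
(array([ 440.97924805, -618.10046387]), [97.70877075195312, 160.00045776367188], np.float32(-0.17212343)) 17.013757987034502 [248.   2.   0.]
(array([ 527.52398682, -395.6031189 ]), [95.85730743408203, 160.0300750732422], np.float32(-0.11059272)) 16.965326642938383 [242. 240. 234.]
```

View pics/w4.png

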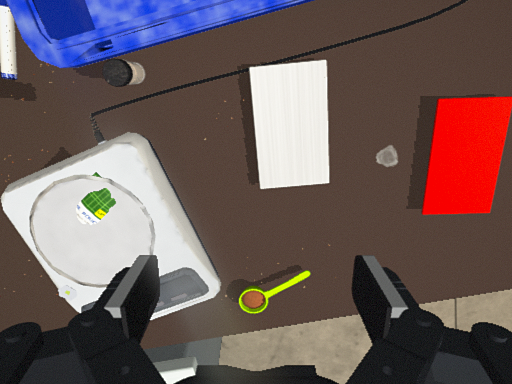

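The brushed metal plate is at (290,124), i.e. world (527.5,-395.6), and the red one at (467,155) is the decoy. Next comes the long carton.

```bash
cat >> h.py <<'E'
def inrack(W,reg,nlev,tol=4):
    P=W[reg]; P=P[~np.isnan(P[:,0])]; Q=np.stack([(P-SEAT)@e for e in (EX,EY,EN)],1); Q=Q[abs(Q[:,2]-nlev)<tol]
    r=cv2.minAreaRect(Q[:,:2].astype(np.float32)); return np.round(r[0],1),np.round(r[1],1),round(r[2],1),np.median(Q[:,2]).round(1)
PC=np.array([527.5,-395.6]); PY=-0.1106; QP=down(PY)
E
python3 - <<'E'
from h import *
lid=SEAT+63.5*EX-2.3*EY+32*EN
ctrl.move_to(lid+120*EN-50*EX,QR)
p,W,o=look("wrist",["carton_long"],"w5")
r=inrack(W,o["carton_long"][0]["region"],32); print(r)
c=r[0]; assert abs(c[0]-63)<4 and abs(c[1]+2.3)<3
pick_rack(SEAT+c[0]*EX+c[1]*EY+32*EN)
z=16+H-OFF
ctrl.move_to([560,60,230],down(-0.15)); say("hi")
ctrl.move_to([*PC,z+80],QP); say("above plate")
E
```

```text
Traceback (most recent call last):
IndexError: list index out of range
```

```bash
python3 - <<'E'
from h import *
say("")
W=np.load("w5.npy"); im=cv2.imread("pics/w5.png")
Q=np.stack([(W-SEAT)@e for e in (EX,EY,EN)],-1)
m=(abs(Q[...,2]-32)<3)&(Q[...,0]>-10)&(Q[...,0]<140)&(abs(Q[...,1])<45)
print(m.sum())
if m.sum(): print(inrack(W,m,32,3),im[m].mean(0))
E
```

```text
t 22.9 tcp [495.2 108.6 173.8] w 85.0 F [ 0.2  0.4 -0.1] ff 0.0
14377
(array([59.8, -2.3]), array([ 62.1, 129.2]), 89.9, np.float64(32.0)) [126.14864019 196.04388955 242.1958684 ]
```

View pics/w5.png

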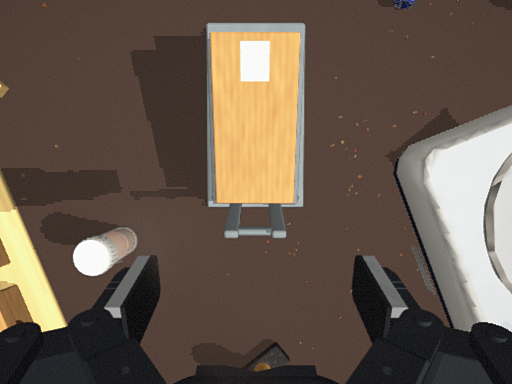

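The long carton lies alone at (255,118), square in the rack, and the detector simply missed it. Its upper end gives a centre at x = 62, y = -2.3.

```bash
python3 - <<'E'
from h import *
pick_rack(SEAT+62*EX-2.3*EY+32*EN)
z=16+H-OFF
ctrl.move_to([560,0,230],down(-0.15)); say("hi")
ctrl.move_to([*PC,z+80],QP); say("above plate")
p=ctrl.capture("wrist"); save(p,"w6"); np.save("w6.npy",cloud(p))
W=cloud(p); im=cv2.cvtColor(cv2.imread("pics/w6.png"),cv2.COLOR_BGR2HSV)
for lab,m in (("carton",(im[...,1]>70)&(im[...,0]<25)&(im[...,0]>8)&(abs(W[...,2]-(z+80+OFF))<8)),("plate",abs(W[...,2]-16)<4)):
    P=W[m]; u=(P[:,:2]-PC)@np.array([np.cos(PY),np.sin(PY)]); v=(P[:,:2]-PC)@np.array([-np.sin(PY),np.cos(PY)])
    k=(abs(u)<100)&(abs(v)<60); print(lab,k.sum(),np.percentile(u[k],[1,99]).round(1),np.percentile(v[k],[1,99]).round(1))
E
```

```text
at grasp hit=False t 24.4 tcp [575.3  94.2  56.3] w 84.9 F [ 0.8 -0.3  0.2] ff 0.0
gripped t 24.7 tcp [575.3  94.4  56.6] w 61.1 F [-5.1 -0.1  8.4] ff 41.3
lifted t 25.7 tcp [557.   97.6 138.5] w 61.4 F [ 0.1 -0.  -0.6] ff 43.7
hi t 26.3 tcp [560.   -0.9 229.3] w 61.3 F [ 0.3 -0.1 -1.5] ff 43.8
above plate t 27.8 tcp [ 528.7 -394.   113.1] w 61.3 F [-0.1  0.5 -1.9] ff 43.8
carton 33364 [-39.6  62.9] [-28.7  32. ]
plate 6689 [51.2 79.8] [-46.6  46.8]
```

View pics/w6.png

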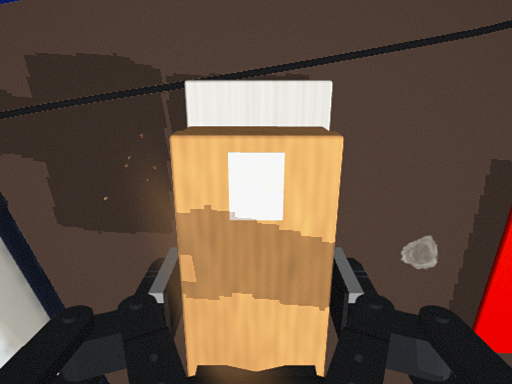

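The long carton is held square over the metal plate, with its far end at (257,130). It's lined up to within 2 mm, so I'll lower it.

```bash
python3 - <<'E'
from h import *
z=16+H-OFF
ctrl.move_straight([*PC,z+12],120); hit=ctrl.move_straight([*PC,z-4],25,max_force=5); say(f"down {hit}")
ctrl.set_gripper(85); ctrl.move_straight([*PC,z+150],200); say("rel")
p=ctrl.capture("wrist"); save(p,"w7"); W=cloud(p); im=cv2.cvtColor(cv2.imread("pics/w7.png"),cv2.COLOR_BGR2HSV)
for lab,m in (("carton",(abs(W[...,2]-48)<4)),("plate",abs(W[...,2]-16)<4)):
    P=W[m]; u=(P[:,:2]-PC)@np.array([np.cos(PY),np.sin(PY)]); v=(P[:,:2]-PC)@np.array([-np.sin(PY),np.cos(PY)])
    k=(abs(u)<100)&(abs(v)<60); print(lab,k.sum(),np.percentile(u[k],[1,99]).round(1),np.percentile(v[k],[1,99]).round(1))
# look at empty rack
ctrl.move_to([560,0,250],down(-0.15))
ctrl.move_to(SEAT+60*EX-2.3*EY+150*EN-40*EX,QR)
p=ctrl.capture("wrist"); save(p,"w8"); np.save("w8.npy",cloud(p)); W=cloud(p)
Q=np.stack([(W-SEAT)@e for e in (EX,EY,EN)],-1)
m=(abs(Q[...,2])<4)&(Q[...,0]>-15)&(Q[...,0]<160)&(abs(Q[...,1])<60); print("deck",inrack(W,m,0,4),m.sum())
A=Q[m]; A=A[(A[:,0]>15)&(A[:,0]<125)]; print("fit n=",np.linalg.lstsq(np.c_[A[:,:2],np.ones(len(A))],A[:,2],rcond=None)[0].round(4))
b=(Q[...,2]>15)&(Q[...,2]<90)&(abs(Q[...,0])<25)&(abs(Q[...,1])<45); B=Q[b]; print("backstop",b.sum(),np.percentile(B,[1,25,50,75,99],axis=0).round(1))
# cartons on board
ctrl.move_to([470,350,330],down(BY)); p=ctrl.capture("wrist"); save(p,"w9"); np.save("w9.npy",cloud(p)); W=cloud(p); P=W[abs(W[...,2]-38)<4]
u=(P[:,:2]-BC)@np.array([np.cos(BY),np.sin(BY)]); v=(P[:,:2]-BC)@np.array([-np.sin(BY),np.cos(BY)])
for lab,k in (("short",(u<-11)&(u>-110)),("mid",(u>-11)&(u<110))):
    k&=abs(v)<45; print(lab,k.sum(),rect(P[k]),np.median(P[k,2]))
say("")
E
```

```text
down True t 29.1 tcp [ 527.8 -395.6   34.5] w 61.4 F [-0.   1.   5.5] ff 45.2
rel t 30.3 tcp [ 527.1 -395.1  181.9] w 85.1 F [ 0.2 -0.1 -1. ] ff 0.0
carton 11093 [-60.8  61.1] [-30.5  30. ]
plate 6951 [-76.1  79.6] [-47.5  47.4]
deck (array([60.5, -2.7]), array([ 76.2, 147.4]), 89.9, np.float64(-0.1)) 16227
fit n= [-0.002  -0.0007  0.0432]
backstop 1460 [[ -6.7 -22.9  16. ]
 [ -2.9 -16.7  45.5]
 [ -1.9  -2.6  68.3]
 [ -1.5  11.8  75.7]
 [ -0.8  18.   80.7]]
short 2208 (array([435.12057495, 359.51794434]), [50.00082015991211, 74.43070983886719], np.float32(0.17337883)) 38.95793578992935
mid 4122 (array([538.92651367, 378.35745239]), [55.98202133178711, 99.0091781616211], np.float32(0.1719011)) 39.01551752434912
 t 33.7 tcp [470.6 348.3 329.2] w 84.9 F [0.5 0.  0.3] ff 0.0
```

```bash
python3 - <<'E'
import cv2,numpy as np
cv2.imwrite("pics/w89.png",np.hstack([cv2.resize(cv2.imread(f"pics/w{i}.png"),(400,300)) for i in (8,9)]))
E
```

```text
(no output)
```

View pics/w89.png

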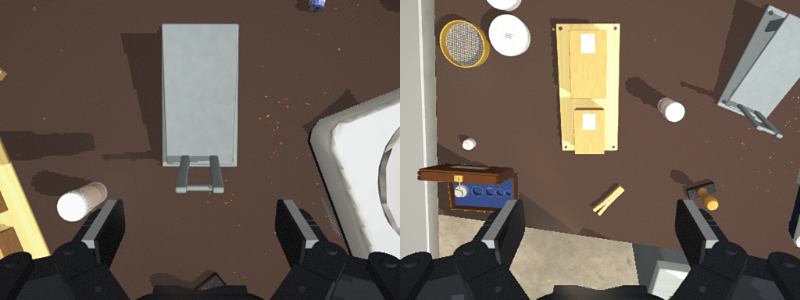

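The left half shows the empty rack at (200,95), with its centre line at y = -2.6 and the backstop face at x = -1.2 in my rack frame. The right half shows both cartons flat on the board at (590,65) and (590,130), and the long carton is centred on the plate. Now I'll bring the mid carton back.

```bash
cat >> h.py <<'E'
SEAT=SEAT-1.2*EX-2.6*EY
def restack(n,c,yaw,level,d=4):
    """pick carton with lid centre c (xy) from board, d mm uphill of its middle, put on rack"""
    q=down(yaw); g=np.array([c[0]+d*np.cos(yaw),c[1]+d*np.sin(yaw),6+H-OFF])
    ctrl.move_to(g+[0,0,90],q); ctrl.move_straight(g,110,max_force=15); ctrl.set_gripper(20,40); say("gripped")
    ctrl.move_straight(g+[0,0,120],150)
    r=SEAT+(LEN[n]/2+d+3)*EX+(level+H-OFF)*EN
    ctrl.move_to(r+90*EN,QR); ctrl.move_straight(r+10*EN,100)
    hit=ctrl.move_straight(r-4*EN,25,max_force=5); say(f"down {hit}")
    p=np.array(ctrl.state()["tcp_pos"]); print("n over nominal",((p-r)@EN).round(1))
    hit=ctrl.move_straight(p-7*EX,20,max_force=6); e=np.array(ctrl.state()["tcp_pos"])-p; say(f"slid {hit}"); print("slide",(e@EX).round(1))
    ctrl.set_gripper(85); ctrl.move_straight(p+100*EN,150); say("released")
def check():
    ctrl.move_to(SEAT+20*EX+170*EN,QR)
    p=ctrl.capture("wrist"); W=cloud(p); Q=np.stack([(W-SEAT)@e for e in (EX,EY,EN)],-1)
    for lev in (32,64):
        m=(abs(Q[...,2]-lev)<3)&(Q[...,0]>-0.5)&(Q[...,0]<140)&(abs(Q[...,1])<45)
        if m.sum()>300: print(lev,m.sum(),inrack(W,m,lev,3))
    return p
E
python3 - <<'E'
from h import *
restack("mid",[538.9,378.35],0.173,0)
save(check(),"w10")
E
```

```text
gripped t 36.0 tcp [543.1 379.3  23.8] w 55.1 F [-1.7 -0.1  6.5] ff 42.4
down True t 39.4 tcp [569.4  95.1  53.4] w 55.3 F [0.3 0.2 0.7] ff 43.3
n over nominal -0.9
slid True t 39.7 tcp [566.7  95.6  52.6] w 55.4 F [ 1.  -1.3  2.7] ff 43.5
slide -2.9
released t 40.9 tcp [543.7 100.1 149.5] w 85.5 F [ 0.1  0.  -0. ] ff 0.0
32 8604 (array([49.6, -0.3]), array([ 56.1, 100.2]), 90.0, np.float64(32.0))
```

View pics/w10.png

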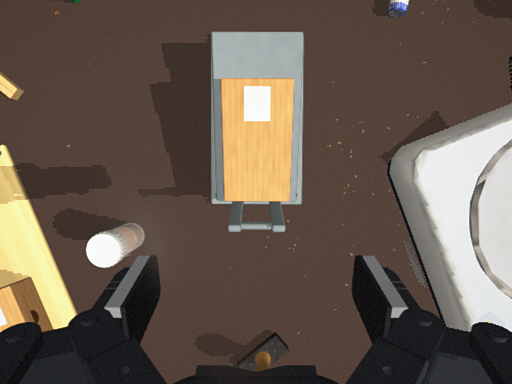

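The mid carton (257,140) lies flat on the deck, centred and against the backstop at (257,213). Now the short one goes on top.

```bash
python3 - <<'E'
from h import *
restack("short",[435.1,359.5],0.173,32)
save(check(),"w11")
ctrl.move_to([600,-60,330],down(-0.1))
p,W,o=look("scene",["vial_white","vial_black","carton_long"],"s2")
a=cv2.imread("pics/s2.png")[120:380,100:400]
cv2.imwrite("pics/fin.png",np.hstack([cv2.resize(cv2.imread("pics/w11.png"),(400,300)),cv2.resize(a,(346,300))]))
say("")
E
```

```text
gripped t 43.8 tcp [439.2 360.5  23.6] w 49.7 F [-2.1 -0.9  7.4] ff 41.0
down True t 47.2 tcp [549.5  99.   81.1] w 49.2 F [0.7 0.2 1.1] ff 42.3
n over nominal -0.8
slid True t 47.5 tcp [546.8  99.4  80.4] w 49.1 F [ 3.3 -0.6  0.6] ff 42.4
slide -2.7
released t 48.7 tcp [523.8 104.  177.2] w 85.0 F [ 0.1 -0.4 -0.3] ff 0.0
32 2552 (array([85.7, -0.3]), array([27.6, 56. ]), 0.3, np.float64(32.0))
64 6890 (array([37.3, -0.1]), array([50.1, 75.6]), 89.9, np.float64(64.0))
vial_white 0.78 [221, 291, 14, 25] [490. 247.  41.] [481. 222.  -0.] [505. 254.  67.]
vial_white 0.35 [307, 181, 36, 17] [ 522. -375.   45.] [ 465. -422.   20.] [ 586. -356.   51.]
vial_white 0.29 [229, 247, 31, 37] [573. 121.  56.] [513.  69.  28.] [611. 133.  78.]
carton_long 0.86 [308, 184, 37, 18] [ 520. -373.   45.] [ 465. -420.   19.] [ 582. -356.   51.]
 t 50.3 tcp [599.6 -58.6 329.4] w 85.0 F [ 0.1 -0.6 -0.4] ff 0.0
```

View pics/fin.png

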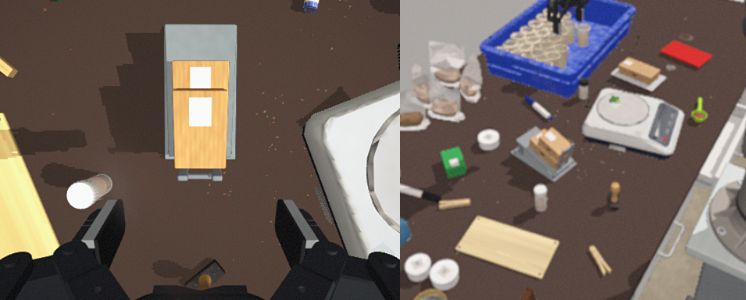

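The short carton (200,125) sits on the mid one, both centred with their low ends at the backstop. The long carton is on the metal plate at (640,70), and both vials, at (540,197) and (583,88), are upright where they were. The job is ready to hand in.

```bash
python3 -c "
from cell import ctrl
print(ctrl.finish_job())"
```

```text
the job is handed in; nothing more can be done
None
```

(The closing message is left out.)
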